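# Uncap the spore-vial reader and click its carriage into the reading notch

## Task

Lift the loose dust cap off the optic of the vial reader and set it, upright as it was (open side down), into the small round cap holder on the counter. Then take the vial carriage by its grip fin and slide it along its rail until you feel the ball detent drop into the notch, with the vial over the optic; do not run on past the notch to the end stop. Finish while still holding the fin, carriage at rest in the notch, and leave the jar, beaker and spatula beside it where they are.

Things in the scene. Friction and masses are not known exactly. Their poses are not given: they have to be found in the camera images.
- reader: Fixed white vial reader, a slab 30 mm high on the counter, spanning x -65..95 and y -160..140 mm of its origin (on the counter, z up); placed and yawed differently each time. Steel rail along its y at x = -35 mm, 16 mm wide, top 42 mm above the counter, a dark 11 mm wide notch across it at y = +40 mm; grey end blocks 54 mm high at y = -147 and +127. Carriage slides to +y.
- optic (a point): Centre of the top of the reader's optic: a fixed upright round dark collar of 28 mm diameter, 26 mm tall on the slab, its top 56 mm above the counter, beside the notch on the reader's +x side. The dust cap sits over it at the start.
- cap_center (a point): Centre (half-way up) of the loose black ribbed dust cap: cylinder 40 mm diameter, 34 mm high, z up, about 45 g. Closed on top, hollow below: bore 34 mm diameter, 16 mm deep, with 3 mm of play round the optic collar; its lower rim is 40 mm above the counter, 10 mm above the slab. It lifts straight off (16 mm to clear the collar) and blocks the carriage until removed.
- cap: The same dust cap; origin at the centre of its lower rim, z up.
- holder_floor (a point): Centre of the inner floor of the cap holder, a fixed white round dish on the counter, left or right of the reader. Floor 6 mm above the counter, 46 mm in diameter; rim flared to 62 mm outer diameter, 15 mm above the counter (9 mm above the floor). The cap stands in it with 25 mm of its height showing and 3 mm of play all round; its centre is then 17 mm above this point.
- carriage (a joint): Travel of the vial carriage along the reader's +y, in m: 0 at the start-side end, 0.130 with the detent ball in the notch, 0.160 at the far end stop. It starts between 0 and 0.035. It slides with about 1 N of friction; within 5 mm of the notch a spring ball pulls it in with up to 5 N, and it takes about 6 N to push it out of the notch again.
- fin (a point): Grip point on the carriage's upright grey fin: 22 mm across the rail, 18 mm along it, rising from 67 to 107 mm above the counter; this point is at 90 mm. Axes as the reader's; moves with the carriage. Below the fin is a 34 by 44 mm block (top at 67 mm); an arm to the reader's +x carries an upright vial 60 mm from the fin, top at 101 mm. Pinch from above, either way round.
- fin_at_notch (a point): Fixed point on the reader where fin is when the carriage is exactly in the notch; axes as the reader's.
- jar: Bystander: glass jar with steel lid, 60 mm diameter, 75 mm high, origin under its centre; it stands on the side of the reader where the holder is not.
- beaker: Bystander: white ceramic beaker, 70 mm diameter, 70 mm high, origin under its centre, right of the reader.
- spatula: Bystander: steel spatula, 170 mm long, lying on the counter left of the reader; its own x runs along it.
There are look-alikes about, which are no part of the job. There is more than one size of the part that bears holder_floor; the job needs the smaller. Of the things shaped like the cap, the black one is meant.

How it is judged (in metres and radians):
On the way, in this order (a step that is already met when the one before it is completed fails the run):
1. the cap is lifted clear of the optic (z of cap_center in the frame of reader above 0.077 m), for 0.1 s.
2. the cap stands upright in the holder, let go (horizontal distance between cap_center and holder_floor below 0.008 m and z of cap_center in the frame of holder_floor between 0.013 and 0.021 m and angle between cap_center's own z axis and vertical below 0.15 rad and contact force between the fingers and cap below 0.1 N), for 0.3 s.
At the end, for the whole second after the job is handed in: The carriage rests in the notch (within 2.5 mm of joint value 0.130, slower than 5 mm/s) with the fingers still gripping the fin (at least 0.5 N), and the cap stands upright (within 0.15 rad) and still on the floor of the holder, let go, its axis within 8 mm of the holder's centre (all of step 2 and linear speed of cap below 0.01 m/s and value of joint carriage between 0.1275 and 0.1325 m and velocity of joint carriage between -0.005 and 0.005 m/s and contact force between the fingers and carriage above 0.5 N); the arm keeps its last pose, push and grip.
It fails at once if the carriage is moved more than 20 mm before the cap is in its holder (distance of fin from where it was at the start of the episode above 0.02 m and not (horizontal distance between cap_center and holder_floor below 0.008 m and z of cap_center in the frame of holder_floor between 0.013 and 0.021 m and angle between cap_center's own z axis and vertical below 0.15 rad)).
It fails at once if the carriage runs past the notch to the end stop (value of joint carriage above 0.155 m).
It fails at once if the jar, beaker or spatula is moved more than 30 mm (distance of any of jar, beaker, spatula from where it was at the start of the episode above 0.03 m).
It also fails if it takes over 53 s, if anything falls off the work surface, if the arm or the gripper's body presses on something with over 40 N, if the wrist force passes 120 N, or if a joint passes its speed limit or range.

## Robot

A 7-joint arm with a two-finger parallel gripper is mounted at the origin on the work surface. World frame = base frame: x ahead of the robot, y to its left, z up, the work surface at z = 0. Lengths are in m, angles in degrees, forces in N, time in s.
With the tool pointing down it reaches from about 0.425 to 0.875 m from the base axis. Payload 4.7 kg.
Tool frame: the origin (TCP) lies at the very end of the fingers, on their centre line; the grasp point (between the pads) lies 19 mm behind it; z points along the fingers, y is the line along which they close (so a half turn about z gives the same grasp; the last joint's range is limited). The gripper opens to 87 mm and grips with 3 to 60 N. Pads are 19 mm wide; open, the fingers measure 117 mm over their backs; the gripper's body (75 mm by 190 mm) begins 51 mm behind the grasp point.
Start: joints at [0.808, 18.392, -4.016, 83.108, 1.295, 78.541, -3.26], TCP at [0.65, -0, 0.223] pointing down, gripper open.
Joint ranges: [-163.93, 163.93], [-17.29, 119.83], [-79.2, 71.16], [3.27, 140.29], [-89.18, 269.18], [5.43, 117.66], [-154.24, 154.24]. Speed limits (degrees/s): [147.25, 147.25, 180, 180, 180, 180, 180].

## Interface

Orientations are given as [roll, pitch, yaw] about the fixed x, y, z axes, in that order (R = Rz(yaw) Ry(pitch) Rx(roll)).
In Python, from cell import get_obs, read_camera, sign_off, silhouettes gives the robot as it stands.
- The arm moves only by the tool play_rows, never from a script. Its argument "steps" is a list that holds one entry, the list of rows, each a list of 7 numbers: the shift along the tool's x, y, z in m, then the turn, a rotation vector about the tool's x, y, z in rad, then the finger opening in m, from 0 to 0.087. A call has 1 to 12 rows; each row shifts and turns the commanded pose from where the row before left it, along the tool's axes as they then stand; what a row does not reach is not made up. A row lasts 1/10 s, in which the tool goes at most 50 mm and 8.59 degrees, less where a joint would pass 70% of its speed; a pose out of reach is approached as far as the arm can. A call is refused whole if a number of a shift passes 0.05 or a number of a turn 0.15, either way. A call with a gripper value outside its range is refused whole. The fingers move at their own pace and stop on an object; "force" is the grip in N (left out, the last holds). Time passes only in rows, so rows that do not move let the fingers close. It gives the time, the measured TCP pose, the force, the opening and the grip force at its end, in the units of the state.
- get_obs(): the state, without advancing time (a new reading comes with each control period).
- read_camera(name): name is "scene" or "side" or "wrist"; returns a dict with "frame" (384x512x3 uint8, red, green, blue), "intrinsics" (3x3 intrinsics, pixels), "view" (4x4, takes a point from world to camera coordinates). Camera axes: x right, y up, looking along -z (the intrinsics and any distortion apply to the point x, -y, -z); pixel columns grow to the right and rows downward; lengths in m; the calibration is good to about 2 mm. A picture is of the moment at which its call begins. There is no depth.
- sign_off(): hands the job in; it is judged then, once.
Trained networks look in the newest picture that a camera, given by its name, has taken for a name from the list of things; names that differ only in an ending like _2 or _b are one class to them, and where a whole thing is asked for, a point or a joint stands for the part that bears it (a point fixed in the world has none). Each returns a list of dicts, best first, with "p" (0 to 1); they miss things now and then, are a little off and sometimes report something else, mostly with a low value. They report only what shows in the picture. A call takes as long as a camera call. They do not tell look-alikes from the thing itself.
- silhouettes(camera, name): "pixels" (384x512 bool, what is visible of it) and "extent" ([left, top, right, bottom] in pixels, round what is visible of it).
The state is a dict: "time_s": time; "qpos": joint angles; "joint_velocities": joint speeds; "effort": joint torques, N m; "tool_pos": TCP position; "tool_rot": TCP orientation; "force": force on the tool from outside, world axes, zero at the start; "wrist_torque": the same for the moment, N m; "grip_width": finger opening in m; "grasp_force": force on a finger pad.
Only numpy, scipy, OpenCV 4.12 (cv2) and the standard library are available. Lean on these libraries where they do the work, as an engineer would, in place of code of your own. Each camera call takes 0.05 s, during which the arm holds its last target. There are 200 camera calls.

## Working session

There is one attempt and no reset: what is moved stays moved. The work goes in short steps, Python scripts to look and compute and a tool call to move; the robot and the scene stay as the last step left them, time stands still between calls to the robot, and variables do not carry over. Pictures are saved under pics/ and viewed, at most 10 in all, crops included, and the job is handed in when it is done.

Besides the shell and the picture viewer there is one more tool, called as name(argument=value, ...), one argument or row to a line, values as JSON. play_rows: Moves the arm, as the interface text tells. Its arguments: {"type":"object","properties":{"steps":{"type":"array","items":{"type":"array","items":{"type":"array","items":{"type":"number"}}}},"force":{"type":"number"}},"required":["steps"]}

```bash
mkdir -p pics
cat > h.py <<'E'
import numpy as np, cv2
from cell import *
def take(c,fn=None):
    d=read_camera(c)
    if fn: cv2.imwrite('pics/'+fn,d['frame'][:,:,::-1])
    return d
def pix(d,P):
    p=d['view']@np.append(P,1); q=d['intrinsics']@np.array([p[0],-p[1],-p[2]]); return q[:2]/q[2]
def ray(d,u,v):
    r=np.linalg.inv(d['intrinsics'])@np.array([u,v,1.]); r=np.array([r[0],-r[1],-r[2]])
    R=d['view'][:3,:3]; o=-R.T@d['view'][:3,3]; return o,R.T@r
def atz(d,u,v,z):
    o,r=ray(d,u,v); return o+r*(z-o[2])/r[2]
E
python3 - <<'E'
from h import *
ims=[]
for c in ['scene','side','wrist']:
    d=take(c,c+'0.png'); np.savez(c+'0.npz',**d)
    o,r=ray(d,256,192); print(c,o.round(3),r.round(3))
    for n in ['reader','cap','optic','holder_floor','carriage','fin','jar','beaker','spatula']:
        try:
            for s in silhouettes(c,n):
                m=s['pixels']; ys,xs=np.nonzero(m); print(c,n,round(s['p'],2),s['extent'],len(xs),xs.mean().round(1),ys.mean().round(1))
        except Exception as e: print(c,n,e)
print(get_obs()['time_s'])
E
```

```text
scene [0.895 0.468 0.815] [-0.441 -0.472 -0.763]
scene reader 0.6 [159.2, 169.8, 295.8, 279.2] 7104 227.1 222.6
scene optic 0.96 [163.1, 173.2, 294.8, 277.0] 6852 227.0 222.8
scene optic 0.26 [231.4, 212.6, 251.8, 235.7] 317 239.4 223.1
scene holder_floor 0.81 [341.6, 230.5, 374.3, 258.9] 780 358.4 242.8
scene holder_floor 0.61 [325.4, 272.1, 351.8, 296.0] 565 337.1 283.2
scene fin 0.78 [201.6, 173.1, 234.1, 210.6] 610 216.9 192.1
scene beaker 0.7 [112.9, 132.6, 140.6, 157.4] 477 128.8 144.9
scene spatula 0.68 [305.2, 322.1, 388.1, 376.9] 1854 351.5 350.0
side [0.238 0.788 0.762] [ 0.242 -0.717 -0.654]
side reader 0.82 [204.2, 156.7, 271.5, 239.9] 4420 241.1 200.4
side cap 0.65 [227.4, 186.2, 243.2, 206.8] 266 234.9 196.0
side cap 0.49 [287.7, 215.7, 309.4, 236.0] 287 296.0 226.4
side optic 0.73 [205.1, 155.7, 271.4, 241.9] 4332 240.9 200.3
side optic 0.33 [144.3, 297.0, 207.7, 352.9] 1569 176.8 322.7
side holder_floor 0.95 [271.2, 268.9, 304.6, 300.5] 871 287.1 285.4
side holder_floor 0.84 [219.9, 272.1, 247.7, 297.9] 469 232.7 286.8
side carriage 0.87 [235.2, 156.9, 266.8, 182.2] 471 252.4 171.4
side fin 0.57 [234.0, 159.9, 267.3, 184.8] 481 251.7 171.1
side fin 0.29 [227.8, 184.7, 243.6, 209.6] 239 235.1 196.6
side jar 0.58 [284.4, 123.7, 306.7, 149.6] 450 295.0 136.7
side beaker 0.68 [245.6, 111.2, 271.0, 138.7] 449 258.4 122.2
side spatula 0.89 [139.4, 296.9, 208.8, 352.8] 1477 177.4 323.1
side spatula 0.39 [228.6, 183.6, 242.1, 209.5] 273 235.1 196.1
wrist [0.65  0.081 0.384] [ 0.01  -0.29  -0.957]
wrist reader 0.94 [47.8, 17.3, 262.9, 274.3] 31747 162.1 149.0
wrist cap 0.87 [126.4, 112.3, 173.1, 154.7] 1578 151.4 134.0
wrist optic 0.92 [48.1, 20.5, 259.5, 277.7] 31941 162.0 148.9
wrist carriage 0.81 [103.0, 204.6, 196.3, 259.8] 3068 144.1 227.4
wrist fin 0.74 [99.0, 201.8, 195.7, 259.5] 3102 144.7 227.4
wrist jar 0.48 [128.0, 114.9, 178.8, 159.4] 1662 151.6 134.0
1.5
```

Run:
```python
from h import *
a=cv2.imread('pics/scene0.png')[110:384,90:410]; b=cv2.imread('pics/side0.png')[100:374,120:330]
a=cv2.resize(a,None,fx=1.5,fy=1.5);b=cv2.resize(b,None,fx=1.5,fy=1.5)
cv2.imwrite('pics/m0.png',np.hstack([a,b]))
```

```text
(no output)
```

View pics/m0.png

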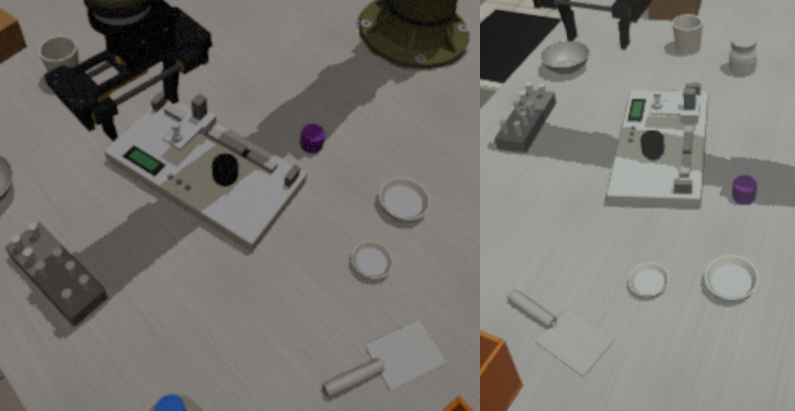

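View pics/wrist0.png

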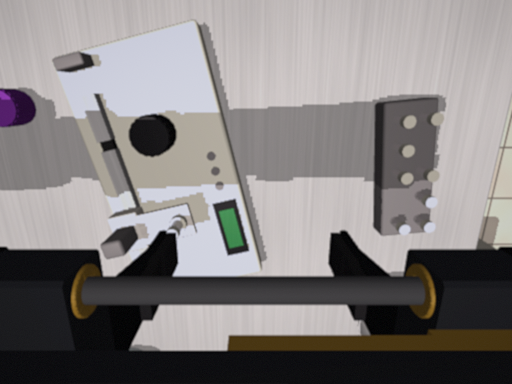

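```bash
cat > loc.py <<'E'
from h import *
from scipy.optimize import least_squares
D={c:dict(np.load(c+'0.npz')) for c in ['scene','side','wrist']}
def tri(obs):
    A=np.zeros((3,3));b=np.zeros(3)
    for c,u,v in obs:
        o,r=ray(D[c],u,v); r/=np.linalg.norm(r); M=np.eye(3)-np.outer(r,r); A+=M;b+=M@o
    return np.linalg.solve(A,b)
if __name__=='__main__':
    print('cap tri',tri([('scene',239.4,223.1),('side',234.9,196),('wrist',151.4,134)]).round(4))
    W=D['wrist']
    obs=[((.095,.140,.03),197,20),((-.065,.140,.03),62,75),((.095,-.160,.03),261,270),((-.035,.04,.042),109,145)]
    def P(q,p): c,s=np.cos(q[2]),np.sin(q[2]); return np.array([q[0]+c*p[0]-s*p[1],q[1]+s*p[0]+c*p[1],p[2]])
    f=lambda q:np.concatenate([pix(W,P(q,p))-[u,v] for p,u,v in obs])
    R=min((least_squares(f,[.6,0.1,y]) for y in (0,1.5,3,-1.5)),key=lambda r:r.cost); q=R.x
    print('reader',q.round(4),np.degrees(q[2]),f(q).round(1))
    print('optic est',P(q,(.025,.04,.057)),'notch fin',P(q,(-.035,.04,.09)))
    for c in D: print(c,pix(D[c],P(q,(.025,.04,.057))).round(1))
    print('fin top from wrist',atz(W,118,241,.107))
    for n,s,d in [('small',(337.1,283.2),(232.7,286.8)),('big',(358.4,242.8),(287.1,285.4))]:
        print(n,tri([('scene',*s),('side',*d)]).round(4),atz(D['scene'],*s,.009).round(4),atz(D['side'],*d,.009).round(4))
    for n,e in [('small',(338.6,284)),('big',(358,244.7))]: print(n,'box c',atz(D['scene'],*e,.0105).round(4))
    for e in [(325.4,351.8,284),(341.6,374.3,244.7)]: print('width',np.linalg.norm(atz(D['scene'],e[0],e[2],.012)-atz(D['scene'],e[1],e[2],.012)))
    print('jar',atz(D['side'],295,136.7,.037),'beaker',atz(D['side'],258.4,122.2,.035),'purple',atz(D['side'],296,226.4,.02))
    a=cv2.imread('pics/scene0.png')[220:305,310:385];b=cv2.imread('pics/side0.png')[175:310,210:315]
    cv2.imwrite('pics/m1.png',np.hstack([cv2.resize(a,(400,453)),cv2.resize(b,(352,453))]))
E
python3 loc.py
```

```text
cap tri [0.5472 0.0446 0.0559]
reader [ 0.5382 -0.0062  0.2526] 14.470792976939808 [  1.6   2.3  -9.3 -10.2   7.3   5.    1.7   6.7]
optic est [0.55241761 0.03878528 0.057     ] notch fin [0.4943211  0.02379209 0.09      ]
scene [236.7 222.2]
side [234.  193.8]
wrist [158.6 139.7]
fin top from wrist [ 0.51929309 -0.05240785  0.107     ]
small [0.469  0.2863 0.007 ] [0.4697 0.2864 0.009 ] [0.4685 0.2881 0.009 ]
big [0.3516 0.2514 0.0117] [0.3495 0.2503 0.009 ] [0.3522 0.25   0.009 ]
small box c [0.4695 0.2902 0.0105]
big box c [0.3555 0.2535 0.0105]
width 0.05865580675190877
width 0.07830395482197976
jar [ 0.46605975 -0.30435407  0.037     ] beaker [ 0.60901234 -0.36206951  0.035     ] purple [0.37310934 0.07505718 0.02      ]
```

View pics/m1.png

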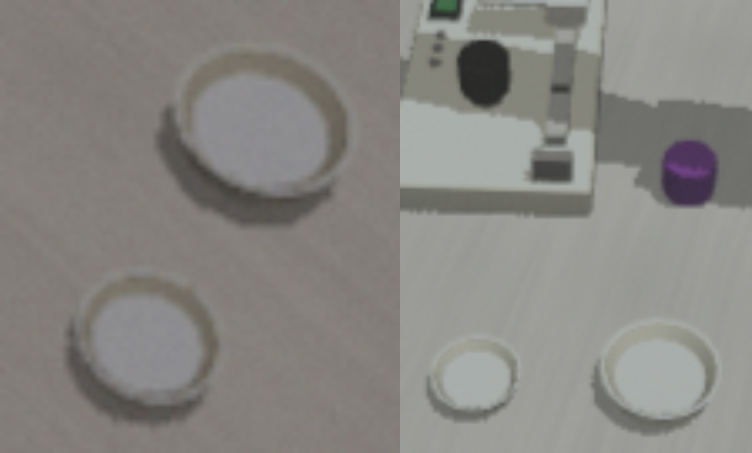

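Run:
```python
from h import *
o=get_obs();print(o)
d=np.load('wrist0.npz');print(d.files,d['intrinsics'],d['view'].round(3))
from loc import D
for c in D: print(c,D[c]['intrinsics'][0,0],pix(D[c],[.65,0,.223]),pix(D[c],[.5472,.0446,.057]))
for n,uv in dict(c1=(197,20),c2=(62,75),c3=(261,270)).items(): print(n,atz(d,*uv,.03))
print(atz(d,109,145,.042), atz(d,153,132,.074))
```

```text
{'time_s': 1.5, 'qpos': array([ 0.80655354, 18.39045356, -4.01804393, 83.10907426,  1.29400796,
       78.54032163, -3.26024404]), 'joint_velocities': array([ 0.04504581, -0.09928326,  0.0914616 , -0.08316621,  0.0537278 ,
        0.01407146, -0.11228643]), 'effort': array([ 6.74575404e-04, -4.91085935e+01, -4.02434785e-01, -3.12757552e+01,
       -6.35073893e-02,  3.37717356e-02,  8.28129646e-05]), 'tool_pos': array([6.50011732e-01, 1.28919490e-05, 2.22590096e-01]), 'tool_rot': array([1.79994762e+02, 1.21375903e-03, 9.00036798e+01]), 'force': array([-0.44507075,  0.87412492, -0.53168217]), 'wrist_torque': array([-0.01607531,  0.01040796,  0.01903534]), 'grasp_force': 0.0, 'grip_width': 0.0868720805032182}
['frame', 'intrinsics', 'view'] [[313.39100362   0.         252.80812706]
 [  0.         313.39100362 194.9609914 ]
 [  0.           0.           1.        ]] [[ 1.     0.001 -0.001 -0.65 ]
 [-0.001  0.954 -0.299  0.038]
 [ 0.     0.299  0.954 -0.391]
 [ 0.     0.     0.     1.   ]]
scene 397.8051591183063 [184.37796336 186.86654456] [239.9786754  222.49154636]
side 402.7883225453464 [198.97121846 127.5642954 ] [235.10111117 195.5769509 ]
wrist 313.39100361506524 [252.47082829 246.90402483] [153.02675514 134.04907645]
c1 [0.5936806  0.15513472 0.03      ]
c2 [0.44823994 0.10313248 0.03      ]
c3 [ 0.66069217 -0.13007539  0.03      ]
[0.49339923 0.03108009 0.042     ] [0.55271517 0.04848005 0.074     ]
```

play_rows(
  steps=[
    [[0.015,-0.034,0.02,0,0,0,0.087],[0.015,-0.034,0.02,0,0,0,0.087],[0.015,-0.034,0.02,0,0,0,0.087],[0,0,0,0,0,-0.14,0.087],[0,0,0,0,0,-0.14,0.087],[0,0,0,0,0,0,0.087],[0,0,0,0,0,0,0.087]],
  ],
)

```text
time_s: 2.2
tool_pos: [0.5483, 0.0449, 0.1629]
tool_rot: [180.0, 0.0, 105.8]
force: [0.5, 0.5, -0.7]
grip_width: 0.0868
grasp_force: 0.0
```

Run:
```python
from h import *
d=take('wrist','w1.png'); np.savez('w1.npz',**d)
for s in silhouettes('wrist','cap'):
    ys,xs=np.nonzero(s['pixels']); print(round(s['p'],2),s['extent'],xs.mean(),ys.mean(),len(xs))
o=get_obs();print(o['time_s'],o['tool_pos'],o['tool_rot'],pix(d,[.548,.045,.074]))
```

```text
0.92 [229.4, 168.1, 274.4, 217.5] 251.57439446366783 193.25902125556104 2023
0.58 [50.6, 82.8, 112.7, 132.1] 80.45495293590318 106.24159569699687 2231
2.3 [0.54837633 0.04479937 0.16278161] [1.79973188e+02 5.21092529e-03 1.05887858e+02] [252.66965988 198.14722206]
```

View pics/w1.png

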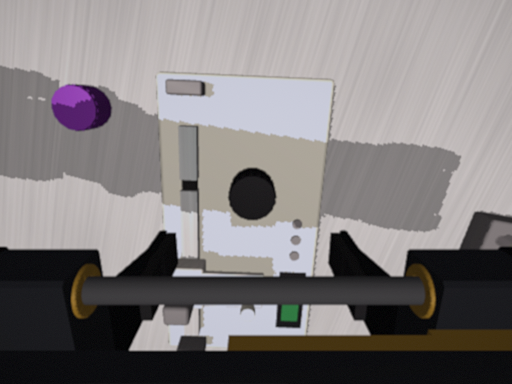

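```bash
cat > fit.py <<'E'
from h import *
from scipy.optimize import least_squares
A=np.linspace(0,2*np.pi,60)
def cyl(x,y,r,z0,z1): return [(x+r*np.cos(a),y+r*np.sin(a),z) for a in A for z in (z0,z1)]
def cen(d,pts):
    h=cv2.convexHull(np.array([pix(d,p) for p in pts],np.float32)); m=cv2.moments(h); return np.array([m['m10']/m['m00'],m['m01']/m['m00']])
def fitcyl(d,c,x0,r,z0,z1): return least_squares(lambda q:cen(d,cyl(q[0],q[1],r,z0,z1))-c,x0,diff_step=1e-3).x
def fitreader(d,obs,q0):
    def P(q,p): c,s=np.cos(q[2]),np.sin(q[2]); return np.array([q[0]+c*p[0]-s*p[1],q[1]+s*p[0]+c*p[1],p[2]])
    f=lambda q:np.concatenate([pix(d,P(q,p))-[u,v] for p,u,v in obs])
    q=least_squares(f,q0).x; return q,f(q),P
E
python3 - <<'E'
from fit import *
d=dict(np.load('w1.npz'))
print('cap',fitcyl(d,(251.6,193.3),[.548,.045],.02,.04,.074))
W0=dict(np.load('wrist0.npz')); print('cap w0',fitcyl(W0,(151.4,134),[.548,.045],.02,.04,.074))
obs=[((-.065,.14,.03),157,73),((.095,.14,.03),333,80),((-.035,.04,.042),190,186),((-.065,-.16,.03),167,345)]
q,r,P=fitreader(d,obs[:3],[.54,0,.26]); print(q,np.degrees(q[2]),r.round(1),P(q,(.025,.04,.057)),P(q,(-.035,.04,.09)))
q,r,P=fitreader(d,obs,[.54,0,.26]); print(q,np.degrees(q[2]),r.round(1))
E
```

```text
cap [0.5469905  0.04511434]
cap w0 [0.54707834 0.04478453]
[ 0.53415401 -0.00149359  0.2420222 ] 13.866850710845705 [-2.5 -0.2  3.4 -0.4 -1.   1.3] [0.54883874 0.04333228 0.057     ] [0.49058742 0.0289523  0.09      ]
[ 0.53302365 -0.00120934  0.23294529] 13.346781726373234 [-2.3 -1.6  3.6  0.  -1.7  0.4  0.3  3.1]
```

play_rows(
  steps=[
    [[0.0006,-0.0013,0.035,0,0,0,0.065],[0,0,0.035,0,0,0,0.065],[0,0,0.025,0,0,0,0.065],[0,0,0.015,0,0,0,0.065],[0,0,0,0,0,0,0.065],[0,0,0,0,0,0,0.03],[0,0,0,0,0,0,0.03],[0,0,0,0,0,0,0.03],[0,0,0,0,0,0,0.03],[0,0,0,0,0,0,0.03]],
  ],
  force=15,
)

```text
time_s: 3.3
tool_pos: [0.5474, 0.0452, 0.0536]
tool_rot: [179.9, 0.0, 106.0]
force: [-0.1, -0.2, 3.4]
grip_width: 0.0395
grasp_force: 15.0
```

play_rows(
  steps=[
    [[0,0,-0.015,0,0,0,0.03],[0,0,-0.025,0,0,0,0.03],[0,0,-0.03,0,0,0,0.03],[0,0,-0.02,0,0,0,0.03],[0,0,0,0,0,0,0.03],[0,0,0,0,0,0,0.03]],
  ],
)

```text
time_s: 3.9
tool_pos: [0.5467, 0.0452, 0.1431]
tool_rot: [179.9, 0.0, 106.0]
force: [0.3, 0.5, -0.3]
grip_width: 0.0399
grasp_force: 15.0
```

Run:
```python
from fit import *
d=take('wrist','w2.png'); o=get_obs(); np.savez('w2.npz',**d)
for s in silhouettes('wrist','cap'):
    ys,xs=np.nonzero(s['pixels']); print(round(s['p'],2),s['extent'],xs.mean(),ys.mean(),len(xs))
z=o['tool_pos'][2]; print(o['tool_pos'],o['tool_rot'],o['force'])
R=[np.cos(np.radians(o['tool_rot'][2])),np.sin(np.radians(o['tool_rot'][2]))]
t=np.array([-.469+.0,0])
D=np.array([.469,.288])-o['tool_pos'][:2]; print('to holder tool x',D@R,'tool y',D@[R[1],-R[0]])
```

```text
0.84 [213.8, 205.6, 289.6, 276.9] 252.3360544217687 245.08412698412698 4410
0.65 [36.8, 83.4, 103.5, 133.9] 70.51079954528231 107.11140583554376 2639
[0.54598087 0.0450771  0.14208833] [-1.79940607e+02 -3.40836093e-03  1.06043202e+02] [-0.33521296  0.27905216 -0.17748587]
to holder tool x 0.2547365221429047 tool y -0.006848057733229546
```

View pics/w2.png

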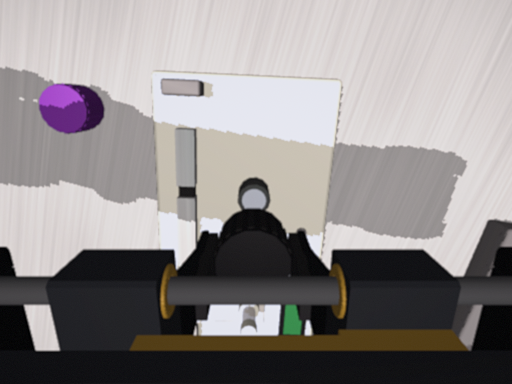

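play_rows(
  steps=[
    [[0.03,-0.001,0,0,0,0,0.03],[0.045,-0.002,0,0,0,0,0.03],[0.045,-0.002,0,0,0,0,0.03],[0.03,-0.002,0,0,0,0,0.03],[0.01,0,0,0,0,0,0.03],[0,0,0,0,0,0,0.03],[0,0,0,0,0,0,0.03]],
  ],
)

```text
time_s: 4.7
tool_pos: [0.496, 0.1951, 0.1419]
tool_rot: [-179.9, 0.1, 105.9]
force: [0.3, -0.7, 0.2]
grip_width: 0.0398
grasp_force: 15.0
```

Run:
```python
from fit import *
d=take('wrist','w3.png'); o=get_obs(); np.savez('w3.npz',**d)
print(o['tool_pos'],o['tool_rot'],pix(d,[.469,.288,.006]))
for n in ['holder_floor','cap']:
  for s in silhouettes('wrist',n):
    ys,xs=np.nonzero(s['pixels']); print(n,round(s['p'],2),s['extent'],xs.mean(),ys.mean(),len(xs))
    if n!='cap':
        c=(xs.mean(),ys.mean()); print(fitcyl(d,c,[.469,.288],.031,.006,.015))
```

```text
[0.49626039 0.19466124 0.14196304] [-1.79942180e+02  6.76163866e-02  1.05878522e+02] [252.8799297  78.5343244]
holder_floor 0.76 [62.0, 29.5, 155.4, 127.8] 107.15033039647577 77.99944933920705 7264
[0.34707956 0.25205578]
holder_floor 0.73 [217.1, 41.1, 287.5, 115.6] 251.83366238894374 77.58242843040473 4052
[0.46834973 0.28702792]
cap 0.86 [215.0, 206.8, 290.5, 272.3] 252.39466008525915 245.17769800314113 4457
cap 0.53 [96.7, 242.9, 123.1, 248.8] 110.78030303030303 245.7348484848485 132
```

View pics/w3.png

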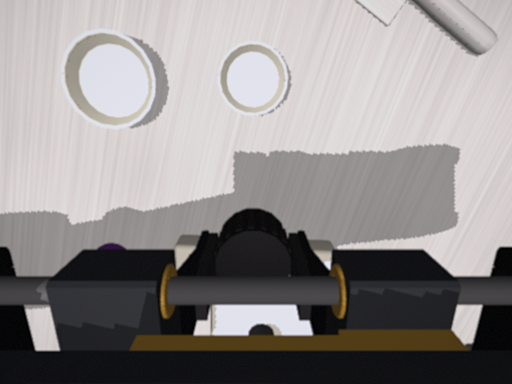

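play_rows(
  steps=[
    [[0.03,-0.0005,0,0,0,0,0.03],[0.04,0,0,0,0,0,0.03],[0.0265,0,0,0,0,0,0.03],[0,0,0.03,0,0,0,0.03],[0,0,0.04,0,0,0,0.03],[0,0,0.03,0,0,0,0.03],[0,0,0,0,0,0,0.03],[0,0,0,0,0,0,0.03],[0,0,0,0,0,0,0.03]],
  ],
)

```text
time_s: 5.75
tool_pos: [0.4703, 0.2901, 0.0446]
tool_rot: [179.8, -0.0, 106.0]
force: [-0.7, 0.4, -0.5]
grip_width: 0.0398
grasp_force: 15.0
```

Run:
```python
from fit import *
im=[]
o=get_obs(); zb=o['tool_pos'][2]-.0136; print(o['tool_pos'],o['tool_rot'],o['force'])
for c,x,y in [('scene',337,275),('side',233,280)]:
    d=take(c,c+'4.png')
    for n in ['cap','holder_floor']:
      for s in silhouettes(c,n)[:2]:
        ys,xs=np.nonzero(s['pixels']); print(c,n,round(s['p'],2),s['extent'],xs.mean(),ys.mean(),len(xs))
    print('expected cap',cen(d,cyl(*o['tool_pos'][:2],.02,zb,zb+.034)),'expected holder',cen(d,cyl(.469,.2875,.031,.006,.015)))
    im.append(cv2.resize(cv2.imread(f'pics/{c}4.png')[y-45:y+45,x-40:x+40],(400,450),interpolation=cv2.INTER_CUBIC))
cv2.imwrite('pics/m4.png',np.hstack(im))
```

```text
[0.47026829 0.2900755  0.04462821] [ 1.79803331e+02 -3.99002828e-02  1.05988786e+02] [-0.72039452  0.42074274 -0.46768087]
scene cap 0.77 [290.8, 196.2, 308.4, 210.0] 297.47407407407405 202.35185185185185 270
expected cap [341.48689968 275.89201589] expected holder [337.87694868 283.26798314]
side cap 0.94 [221.1, 263.6, 241.4, 290.4] 230.60386473429952 276.987922705314 414
side cap 0.71 [289.5, 216.2, 308.7, 238.5] 296.11764705882354 226.21691176470588 272
side holder_floor 0.86 [270.1, 270.1, 306.8, 304.3] 287.47932960893854 285.33743016759774 895
side holder_floor 0.66 [207.8, 157.4, 271.5, 235.8] 256.5309446254072 191.38110749185668 1842
expected cap [230.51047521 276.53957867] expected holder [232.515411   286.38420563]
```

View pics/m4.png

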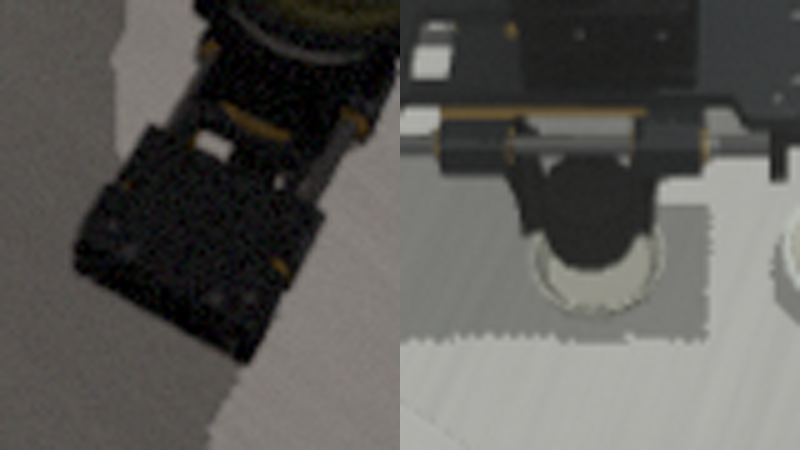

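play_rows(
  steps=[
    [[-0.0018,-0.0019,0,0,0,0,0.03],[0,0,0.008,0,0,0,0.03],[0,0,0.006,0,0,0,0.03],[0,0,0.004,0,0,0,0.03],[0,0,0,0,0,0,0.03],[0,0,0,0,0,0,0.03]],
  ],
)

```text
time_s: 6.65
tool_pos: [0.467, 0.2874, 0.0243]
tool_rot: [-180.0, 0.0, 106.0]
force: [0.7, 1.0, -0.8]
grip_width: 0.0393
grasp_force: 15.0
```

play_rows(
  steps=[
    [[0,0,0.003,0,0,0,0.03],[0,0,0.002,0,0,0,0.03],[0,0,0,0,0,0,0.03],[0,0,0,0,0,0,0.03]],
  ],
)

```text
time_s: 7.05
tool_pos: [0.4672, 0.2874, 0.0196]
tool_rot: [180.0, -0.0, 106.0]
force: [0.0, -0.7, -0.7]
grip_width: 0.0395
grasp_force: 15.0
```

play_rows(
  steps=[
    [[0,0.0012,0,0,0,0,0.03],[0,0,0.001,0,0,0,0.03],[0,0,0,0,0,0,0.03]],
  ],
)

```text
time_s: 7.35
tool_pos: [0.4684, 0.2878, 0.0195]
tool_rot: [180.0, 0.0, 106.0]
force: [-2.5, -2.7, 7.0]
grip_width: 0.0397
grasp_force: 15.0
```

Run:
```python
from fit import *
d=take('side','s5.png');o=get_obs(); print(o['tool_pos'],o['force'])
for s in silhouettes('side','cap')[:2]:
    ys,xs=np.nonzero(s['pixels']); print(round(s['p'],2),s['extent'],xs.mean(),ys.mean())
for z in (.006,.009,.012): print(z,cen(d,cyl(.469,.2877,.02,z,z+.034)))
```

```text
[0.46843624 0.28778752 0.01953007] [-2.5416426  -1.53476197  5.62146716]
0.8 [292.0, 217.3, 307.3, 237.9] 296.23651452282155 226.68464730290455
0.68 [223.7, 272.3, 243.1, 296.9] 231.81791907514452 283.8554913294798
0.006 [232.13804545 282.79364497]
0.009 [232.05469329 281.97171886]
0.012 [231.97097421 281.14618498]
```

Contact at the expected height (about 6 N up) and the picture agrees with the cap on the floor; release gently and rise.

play_rows(
  steps=[
    [[0,0,-0.001,0,0,0,0.045],[0,0,0,0,0,0,0.055],[0,0,0,0,0,0,0.06],[0,0,0,0,0,0,0.06],[0,0,-0.01,0,0,0,0.06],[0,0,-0.03,0,0,0,0.06],[0,0,-0.04,0,0,0,0.06],[0,0,-0.04,0,0,0,0.06],[-0.03,0,-0.01,0,0,0,0.06],[-0.04,0,0,0,0,0,0.06],[-0.03,0,0,0,0,0,0.06],[0,0,0,0,0,0,0.06]],
  ],
)

```text
time_s: 8.65
tool_pos: [0.4979, 0.186, 0.1504]
tool_rot: [179.9, 0.2, 105.6]
force: [-0.2, -0.0, 0.0]
grip_width: 0.0601
grasp_force: 0.0
```

Run:
```python
from fit import *
d=take('wrist','w6.png');o=get_obs(); print(o['time_s'],o['tool_pos'],o['tool_rot'],o['force'])
for c in ['wrist','side']:
  if c=='side': d=take('side','s6.png')
  for s in silhouettes(c,'cap')[:3]:
    ys,xs=np.nonzero(s['pixels']); print(c,round(s['p'],2),s['extent'],xs.mean(),ys.mean(),fitcyl(d,(xs.mean(),ys.mean()),[.469,.2877],.02,.006,.04))
  for s in silhouettes(c,'holder_floor')[:3]:
    ys,xs=np.nonzero(s['pixels']); print(c,'holder',round(s['p'],2),s['extent'],fitcyl(d,(xs.mean(),ys.mean()),[.469,.2877],.031,.006,.015))
```

```text
8.7 [0.49689837 0.18916416 0.1503085 ] [1.79948988e+02 3.61047642e-02 1.05769835e+02] [0.08148295 0.02729027 0.15748946]
wrist 0.95 [90.8, 229.5, 132.3, 251.1] 112.77009345794393 241.29906542056074 [0.37819212 0.09268246]
wrist 0.65 [222.9, 37.0, 273.9, 93.8] 250.92538022813687 65.09743346007605 [0.46800354 0.28671735]
wrist holder 0.86 [217.5, 29.9, 288.7, 106.6] [0.4694557  0.28626141]
wrist holder 0.7 [60.9, 18.2, 160.9, 117.6] [0.34750372 0.25268512]
side 0.84 [224.6, 270.2, 242.5, 296.5] 232.19189189189188 283.2810810810811 [0.46843323 0.28890321]
side 0.55 [289.3, 212.5, 305.2, 237.3] 296.0247349823322 226.5017667844523 [0.37245756 0.07830917]
side holder 0.96 [269.1, 267.7, 306.0, 303.0] [0.35152711 0.24983483]
side holder 0.48 [217.0, 279.0, 246.4, 302.1] [0.46892611 0.30125353]
```

View pics/w6.png

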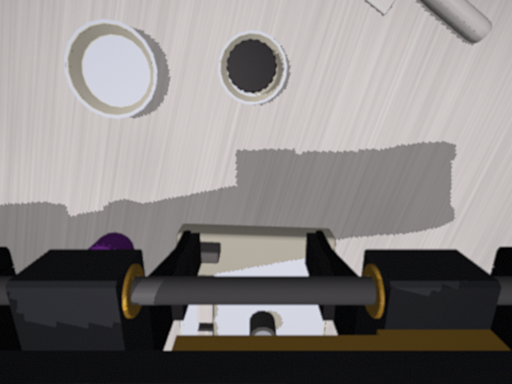

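play_rows(
  steps=[
    [[0,0,-0.03,0,0,0.031,0.05],[-0.048,-0.0076,0,0,0,0,0.05],[-0.048,-0.0076,0,0,0,0,0.05],[-0.048,-0.0076,0,0,0,0,0.05],[-0.048,-0.0076,0,0,0,0,0.05],[-0.048,-0.0076,0,0,0,0,0.05],[-0.048,-0.0076,0,0,0,0,0.05],[0,0,0,0,0,0,0.05],[0,0,0,0,0,0,0.05],[0,0,0,0,0,0,0.05]],
  ],
)

```text
time_s: 9.95
tool_pos: [0.523, -0.0965, 0.1794]
tool_rot: [180.0, -0.1, 104.4]
force: [-0.8, -0.2, -0.1]
grip_width: 0.0502
grasp_force: 0.0
```

Run:
```python
from fit import *
d=take('wrist','w7.png');o=get_obs(); np.savez('w7.npz',**d);print(o['time_s'],o['tool_pos'],o['tool_rot'])
for n in ['fin','carriage','reader']:
  for s in silhouettes('wrist',n)[:3]:
    ys,xs=np.nonzero(s['pixels']); print(n,round(s['p'],2),s['extent'],xs.mean(),ys.mean(),len(xs))
cv2.imwrite('pics/m7.png',cv2.resize(cv2.imread('pics/w7.png')[0:290,60:400],None,fx=2,fy=2,interpolation=cv2.INTER_CUBIC))
```

```text
10.0 [ 0.52293375 -0.09625642  0.17943236] [-1.79996183e+02 -4.60992009e-02  1.04480867e+02]
fin 0.62 [230.6, 122.7, 335.9, 176.7] 279.44575219345177 150.16520436550397 4673
carriage 0.64 [229.2, 123.8, 335.8, 178.1] 279.2938784246575 150.00064212328766 4672
reader 0.7 [215.2, 1.2, 401.5, 244.6] 301.3816212902896 115.00967972620933 39154
```

View pics/m7.png

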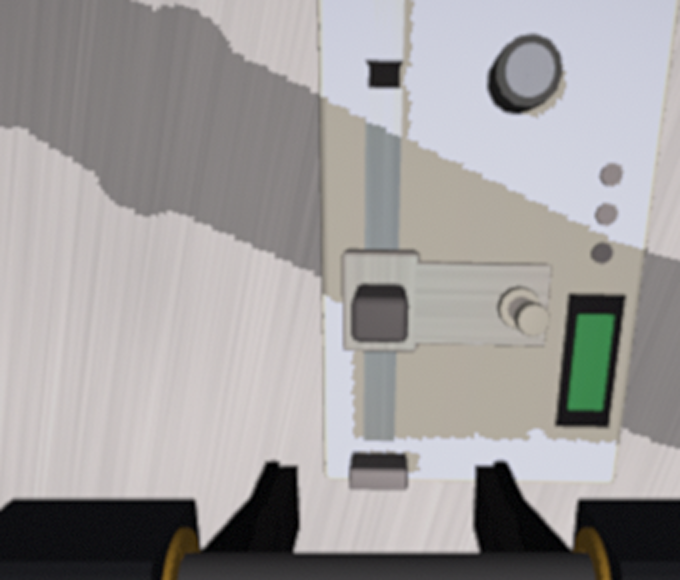

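Run:
```python
from fit import *
d=dict(np.load('w7.npz'))
obs=[((-.035,.04,.042),252,37),((.025,.04,.056),325,34.5),((-.065,-.16,.03),223.5,238.5),((.095,-.16,.03),366.5,240)]
q,r,P=fitreader(d,obs,[.534,-.0015,.24]); print(q,np.degrees(q[2]),r.round(1))
F=atz(d,250.5,158,.107);B=atz(d,250.2,150,.067); print('fin',F,'block',B)
N=P(q,(-.035,.04,.09)); print('notch fin',N, 'optic',P(q,(.025,.04,.056)))
c,s=np.cos(q[2]),np.sin(q[2]); ey=np.array([-s,c]); ex=np.array([c,s])
notch=atz(d,252,37,.042)
for A in (F,B): v=(notch-A)[:2]; print('to go',v@ey,'lateral',v@ex, 'via N',(N-A)[:2]@ey,(N-A)[:2]@ex)
o=get_obs();y=np.radians(o['tool_rot'][2]);tx=np.array([np.cos(y),np.sin(y)]);ty=np.array([tx[1],-tx[0]])
v=F[:2]-o['tool_pos'][:2]; print('move tool',v@tx,v@ty, 'v',v)
```

```text
[5.32327666e-01 4.62271000e-04 2.38866854e-01] 13.686062587914241 [-0.2 -1.5 -0.1 -1.1 -1.7  1.9  2.1  2.4]
fin [ 0.51174949 -0.06069788  0.107     ] block [ 0.51129281 -0.06121901  0.067     ]
notch fin [0.48885736 0.03104548 0.09      ] optic [0.54715376 0.04524158 0.056     ]
to go 0.09339804103750973 lateral -0.0003337118733537497 via N 0.09455477796725367 -0.0005355064152925122
to go 0.09379632150110041 lateral 0.00023330234818645285 via N 0.09495305843084438 3.150780624769365e-05
move tool 0.03799445071804806 -0.0017330933952908532 v [-0.01114837  0.03636338]
```

play_rows(
  steps=[
    [[0.02,-0.0017,0,0,0,0.012,0.05],[0.018,0,0,0,0,0,0.05],[0,0,0,0,0,0,0.05],[0,0,0.03,0,0,0,0.05],[0,0,0.03,0,0,0,0.05],[0,0,0.03,0,0,0,0.05],[0,0,0.016,0,0,0,0.05],[0,0,0,0,0,0,0.05],[0,0,0,0,0,0,0.05]],
  ],
)

```text
time_s: 11.05
tool_pos: [0.5124, -0.0626, 0.074]
tool_rot: [180.0, 0.0, 103.6]
force: [0.1, -0.0, -0.6]
grip_width: 0.0502
grasp_force: 0.0
```

play_rows(
  steps=[
    [[0,0,0,0,0,0,0.01],[0,0,0,0,0,0,0.01],[0,0,0,0,0,0,0.01],[0,0,0,0,0,0,0.01],[0,0,0,0,0,0,0.01]],
  ],
  force=30,
)

```text
time_s: 11.55
tool_pos: [0.5117, -0.0625, 0.074]
tool_rot: [-180.0, 0.0, 103.6]
force: [-2.2, 0.1, 3.1]
grip_width: 0.0213
grasp_force: 30.0
```

play_rows(
  steps=[
    [[0.008,0,0,0,0,0,0.01],[0.012,0,0,0,0,0,0.01],[0.012,0,0,0,0,0,0.01],[0.012,0,0,0,0,0,0.01],[0.012,0,0,0,0,0,0.01],[0.012,0,0,0,0,0,0.01],[0.008,0,0,0,0,0,0.01],[0.004,0,0,0,0,0,0.01],[0,0,0,0,0,0,0.01],[0,0,0,0,0,0,0.01]],
  ],
)

```text
time_s: 12.55
tool_pos: [0.4923, 0.0182, 0.074]
tool_rot: [-180.0, -0.1, 103.7]
force: [-2.8, 0.2, 6.8]
grip_width: 0.0217
grasp_force: 30.0
```

```bash
cat > st.py <<'E'
from fit import *
d=read_camera('wrist');o=get_obs()
t=np.radians(13.69);ey=np.array([-np.sin(t),np.cos(t)]);ex=np.array([ey[1],-ey[0]])
p=o['tool_pos'][:2]-[.5117,-.0625]
print('travel',p@ey,'lat',p@ex,'z',o['tool_pos'][2],'F along',o['force'][:2]@ey,'lat',o['force'][:2]@ex,o['force'][2],o['grasp_force'],o['time_s'])
print('to N from fin est', (np.array([.4889,.031])-o['tool_pos'][:2])@ey)
E
python3 st.py
```

```text
travel 0.08305721975425921 lat 0.0002453407336722928 z 0.07393702803319208 F along 0.9029518900007089 lat -3.307076740548832 6.557351728959375 30.005258694291115 12.6
to N from fin est 0.013182530016425486
```

play_rows(
  steps=[
    [[0.003,0,0,0,0,0,0.01],[0.002,0,0,0,0,0,0.01],[0,0,0,0,0,0,0.01],[0,0,0,0,0,0,0.01]],
  ],
)

```text
time_s: 13.0
tool_pos: [0.4913, 0.0224, 0.0739]
tool_rot: [-180.0, -0.1, 103.7]
force: [-3.0, -1.0, 5.0]
grip_width: 0.0213
grasp_force: 30.0
```

```bash
python3 st.py
```

```text
travel 0.08734654475293917 lat 0.0002494695289104986 z 0.07394646919257862 F along -0.6416544967189524 lat -2.4404478912521235 6.255517239713299 30.003072791732848 13.05
to N from fin est 0.00889320501774554
```

play_rows(
  steps=[
    [[0.002,0,0,0,0,0,0.01],[0,0,0,0,0,0,0.01],[0,0,0,0,0,0,0.01]],
  ],
)

```text
time_s: 13.35
tool_pos: [0.4908, 0.0243, 0.0739]
tool_rot: [-180.0, -0.1, 103.7]
force: [-2.8, -1.4, 5.9]
grip_width: 0.0216
grasp_force: 30.0
```

```bash
python3 st.py
```

```text
travel 0.08925462157135831 lat 0.00024160699921944414 z 0.07393756184254002 F along -1.0227655505208357 lat -2.659666448502813 6.106770654814629 30.002956562675536 13.4
to N from fin est 0.006985128199326384
```

play_rows(
  steps=[
    [[0.002,0,0,0,0,0,0.01],[0,0,0,0,0,0,0.01],[0,0,0,0,0,0,0.01]],
  ],
)

```text
time_s: 13.7
tool_pos: [0.4902, 0.0269, 0.0739]
tool_rot: [-180.0, -0.1, 103.7]
force: [-3.0, 0.4, 6.7]
grip_width: 0.0217
grasp_force: 30.0
```

```bash
python3 st.py
```

```text
travel 0.0919837360924788 lat 0.00026019232648531824 z 0.07393985738128994 F along 0.7727933903658221 lat -2.5880904666212095 6.416671543554954 30.00506994780153 13.75
to N from fin est 0.004256013678205898
```

play_rows(
  steps=[
    [[0.001,0,0,0,0,0,0.01],[0,0,0,0,0,0,0.01],[0,0,0,0,0,0,0.01]],
  ],
)

```text
time_s: 14.05
tool_pos: [0.4897, 0.0289, 0.0739]
tool_rot: [-180.0, -0.2, 103.7]
force: [-3.9, 2.8, 6.8]
grip_width: 0.0216
grasp_force: 30.0
```

```bash
python3 st.py
```

```text
travel 0.0940439832123266 lat 0.00028594014124975776 z 0.07394502052088861 F along 3.8597738251872364 lat -3.547021976446546 7.768589191695289 30.008267895318568 14.1
to N from fin est 0.0021957665583580968
```

play_rows(
  steps=[
    [[0.001,0,0,0,0,0,0.01],[0,0,0,0,0,0,0.01],[0,0,0,0,0,0,0.01]],
  ],
)

```text
time_s: 14.4
tool_pos: [0.4894, 0.03, 0.0739]
tool_rot: [-180.0, -0.2, 103.7]
force: [-4.1, 3.6, 6.0]
grip_width: 0.0218
grasp_force: 30.0
```

```bash
python3 st.py
```

```text
travel 0.09520065779270143 lat 0.00026890540699602965 z 0.07393784273987607 F along 3.366276433050006 lat -3.189524530890723 6.173541727336796 30.00936694443226 14.45
to N from fin est 0.0010390919779832816
```

play_rows(
  steps=[
    [[0.001,0,0,0,0,0,0.01],[0,0,0,0,0,0,0.01],[0,0,0,0,0,0,0.01]],
  ],
)

```text
time_s: 14.75
tool_pos: [0.4894, 0.0303, 0.0739]
tool_rot: [-180.0, -0.1, 103.7]
force: [-3.8, 1.7, 6.7]
grip_width: 0.0219
grasp_force: 30.0
```

```bash
python3 st.py
```

```text
travel 0.09545271045562938 lat 0.0003060706582148839 z 0.07394825668936615 F along 1.5144499534008107 lat -2.6797944487123218 6.537536860059735 30.006801411509514 14.8
to N from fin est 0.0007870393150553202
```

play_rows(
  steps=[
    [[0.0008,0,0,0,0,0,0.01],[0,0,0,0,0,0,0.01],[0,0,0,0,0,0,0.01],[0,0,0,0,0,0,0.01]],
  ],
)

```text
time_s: 15.2
tool_pos: [0.4893, 0.0304, 0.0739]
tool_rot: [-180.0, -0.1, 103.7]
force: [-1.9, -0.4, 6.1]
grip_width: 0.0215
grasp_force: 30.0
```

```bash
python3 st.py
python3 - <<'E'
from fit import *
ims=[]
for c,x,y in [('scene',250,205),('side',240,200),('side',233,285)]:
    d=take(c,c+'9.png')
    ims.append(cv2.resize(cv2.imread(f'pics/{c}9.png')[y-60:y+60,x-40:x+40],(264,396),interpolation=cv2.INTER_CUBIC))
cv2.imwrite('pics/m9.png',np.hstack(ims))
for s in silhouettes('side','cap')[:2]:
    ys,xs=np.nonzero(s['pixels']); print(s['extent'],xs.mean(),ys.mean())
E
```

```text
travel 0.09554812325065849 lat 0.00028880381378171743 z 0.07393812211229511 F along 0.1852672867335666 lat -3.8313046202272427 6.069183937022007 30.004381276667118 15.25
to N from fin est 0.0006916265200262168
[224.2, 270.2, 241.0, 294.3] 232.3 282.86571428571426
[288.7, 214.2, 303.7, 236.8] 296.375 226.41544117647058
```

View pics/m9.png

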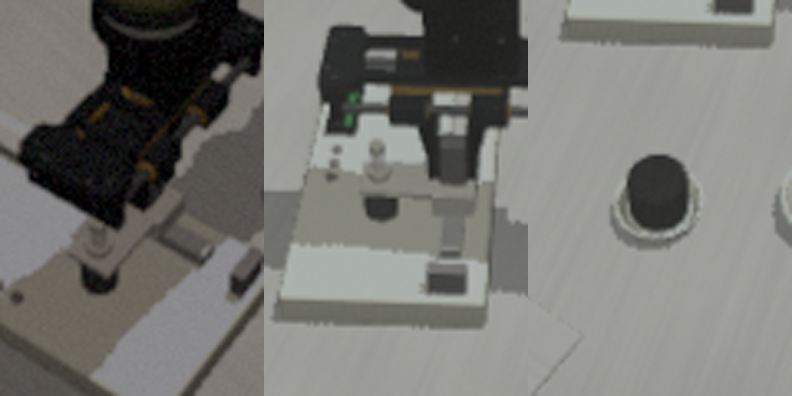

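The vial stands over the optic, held in the detent: the force rose, fell to about 0, and the position locked. The black cap stands upright in the small holder (side view, 232,283). I'm handing in now.

```bash
python3 -c "
from cell import *
print(sign_off())"
```

```text
the job is handed in; nothing more can be done
None
```

The job is handed in: the black cap stands upright in the small holder, and the carriage rests in the detent notch with the fin still gripped at 30 N; the hand-in call returned no verdict.

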